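# Hitch the pull hook to the jig slide and draw it out

### The job

Pick up the steel pull hook by its upright grip and push its mouth gently along the bench onto the headed tow pin of the jig slide until the sprung latch has snapped shut behind the pin. Then pull with the hook to draw the slide out until its front edge is flush with the front ends of the two guide rails, and let go, leaving the hook hitched and lying flat on the bench. Never push or pull hard on the pin, and leave the charger, glue bottle and screwdriver where they are.

Things in the scene. Friction and masses are not known exactly. Their poses are not given: they have to be found in the camera images.
- hook_grip (a point): Centre of the loose pull hook's upright black grip, 31 mm above the hook's underside. Grip 56 long (hook x) x 22 wide (hook y), from 22 to 62 high; below it a steel foot bar 90 x 22 (x -50 to +40), 24 high, lies on the bench. x points along the hook to its mouth, z up. Mass 0.32 to 0.53 kg.
- hook_bowl (a point): Where the pin's axis stands when fully seated in the hook: x = +63 mm from hook_grip, 17 above the underside, axes alike. The dark steel jaws are a fork, 10 to 24 high and at most 45 across; from here along x: throat 15 wide, latch across it at +23, flared mouth from +34 (15 wide) to +49 (36 wide). The latch shuts once the pin is within about 3 of here; then the pin has 15 of play along x.
- latch (a joint): Angle of the small steel latch across the hook's throat, rad: 0 shut, up to 1.5 folded back into the hook. A spring shuts it; the pin pushes it open inwards with about 4 to 10 N; it cannot open outwards.
- tow_pin (a point): Axis of the upright steel tow pin, 17 mm above the bench (jaw height of a hook lying on the bench). Pin 12 in diameter, its head 24 wide at 31 to 37 high. It stands on a flat tongue (30 wide, top 7 high, starting 11 before the axis) of the slide, whose front edge is 62 behind the axis. x points into the guide: the way to push the hook.
- slide: Jig slide, a plywood plate 110 x 82 mm with a wood block, between the rails; origin below the tow pin, x into the guide. It slides along x with 2 N of friction. Pushed, it first runs back 5 to 55 to a rigid stop whose place is not measured; only then does the latch give. It can be drawn out past flush. Over 25 N between hook and slide is too hard.
- rail_front (a point): Fixed point on the bench mid-way between the front ends of the two aluminium guide rails (each 18 wide, 22 high, 240 long, centres 104 mm apart). x points into the guide along the slide's travel, z up. With the slide's front edge flush with the rail ends, the tow pin's axis is at x = -62 from here.
- hook: The whole pull hook with its latch; origin on its underside below the centre of the grip, axes as for hook_grip.
- charger: Bystander: black charger box 60 x 110 x 55 mm, origin under its centre.
- glue: Bystander: white glue bottle, 56 mm in diameter, 150 high, origin under its centre.
- driver: Bystander: screwdriver lying on the bench, origin on its underside.
Things that resemble listed ones, but are neither listed nor needed, are in the scene too. What is shaped like the hook but red is not meant.

How it is judged (in metres and radians):
On the way:
1. the pin is inside the hook with the latch shut behind it (x of tow_pin in the frame of hook_grip between 0.058 and 0.083 m and y of tow_pin in the frame of hook_grip between -0.009 and 0.009 m and value of joint latch below 0.12 rad), for 0.2 s.
At the end, for the whole second after the job is handed in: Pin in the hook throat (58 to 83 mm ahead of the grip centre, within 9 mm of its middle line), latch under 0.12 rad, slide front edge flush with the rail ends within 7 mm, hook flat on the bench (tilt under 0.1 rad, grip centre under 36 mm high), hook and slide at rest (under 10 mm/s) (all of step 1 and x of tow_pin in the frame of rail_front between -0.069 and -0.055 m and angle between hook_grip's own z axis and vertical below 0.1 rad and height (world z) of hook_grip below 0.036 m and linear speed of each of hook, slide below 0.01 m/s); the robot touches nothing.
It fails at once if the hook and the slide press on each other with more than 25 N (contact force between hook and slide above 25 N).
It fails at once if a bystander (charger, glue bottle, screwdriver) is moved by more than 20 mm (distance of any of charger, glue, driver from where it was at the start of the episode above 0.02 m).
It also fails if it takes over 70 s, if anything falls off the work surface, if the arm or the gripper's body presses on something with over 40 N, if the wrist force passes 120 N, or if a joint passes its speed limit or range.

### The arm

A 6-joint arm with a two-finger parallel gripper is mounted at the origin on the work surface. World frame = base frame: x ahead of the robot, y to its left, z up, the work surface at z = 0. Lengths are in mm, angles in rad, forces in N, time in s.
With the tool pointing down it reaches from about 350 to 975 mm from the base axis. Payload 7.1 kg.
Tool frame: the origin (TCP) lies at the very end of the fingers, on their centre line; the grasp point (between the pads) lies 19 mm behind it; z points along the fingers, y is the direction in which the jaws open and shut (so a half turn about z gives the same grasp; the last joint's range is limited). The gripper opens to 88 mm and grips with 3 to 60 N. Pads are 20 mm wide; open, the fingers measure 115 mm over their backs; the gripper's body (75 mm by 178 mm) begins 61 mm behind the grasp point.
Start: joints at [-1.363, 0.423, 1.63, -0, 1.089, -0.019], TCP at [140.557, -608.973, 222.675] pointing down, gripper open.
Joint ranges: [-3, 3], [-0.9, 2.11], [0.09, 2.58], [-1.31, 4.45], [0.11, 2.69], [-2.54, 2.54]. Speed limits (rad/s): [2.39, 2.39, 3.01, 3.14, 3.14, 3.14].

### API

Orientations are given as a rotation vector (axis times angle).
In Python, from workcell import monitor, vision, order, find_in, regions_of, place_of gives the robot as it stands. The module is installed in compiled form; this text tells all that it offers.
- The arm moves only by the tool carry_out, never from a script. Its argument "targets" is a list of rows, each a list of 3 entries, a list of its own where there are three numbers: the turn, a rotation vector about the world's x, y, z in degrees, then the shift along the world's x, y, z in mm, then the finger opening in mm, from 0 to 87.8. In form: [[[rx, ry, rz], [x, y, z], hand], ...]. A call has 1 to 10 rows; each row is the pose to reach, as a shift and turn from the pose commanded when the call began; what a row does not reach only later rows make up. A row lasts 1/12 s, in which the tool goes at most 41.7 mm and 7.16 degrees, less where a joint would pass 70% of its speed; a pose out of reach is approached as far as the arm can. A call with a gripper value outside its range is refused whole. The fingers move at their own pace and stop on an object; the grip force is fixed at half the most. Time passes only in rows, so rows that repeat a pose let the fingers close. It gives the time, the measured TCP pose, the force and the opening at its end, in the units of the state.
- monitor.get_obs(): the state, without advancing time (a new reading comes with each control period).
- vision.get_image(name): name is "scene" or "top" or "wrist"; returns the picture (400x640x3 uint8, red, green, blue); there is no depth.
- vision.camera_model(name): a dict with "K" (3x3 intrinsics, pixels), "rvec" (rotation vector, rad) and "tvec" (3), from world to camera coordinates, as OpenCV has them. Camera axes: x right, y down, z forward; pixel columns grow to the right and rows downward; lengths in mm; the calibration is good to about 2 mm. A picture is of the moment at which its call begins: read the wrist's pose just before it. camera_model takes no time and is no camera call; for the wrist camera it gives the pose at the moment of the call.
- order.close_job(): hands the job in, once; it reports no verdict.
Trained networks look in the newest picture that a camera, given by its name, has taken for a name from the list of things; names that differ only in an ending like _2 or _b are one class to them, and where a whole thing is asked for, a point or a joint stands for the part that bears it (a point fixed in the world has none). Each returns a list of dicts, best first, with "confidence" (0 to 1); they miss things now and then, are a little off and sometimes report something else, mostly with a low value. They report only what shows in the picture. A call takes as long as a camera call. They do not tell look-alikes from the thing itself.
- find_in(query, camera): "point" ([x, y, z] in mm, in the coordinates of the camera as it stood for that picture, good to about 4 mm: the middle of the surface that is visible of it).
- regions_of(query, camera): "mask" (400x640 bool, what is visible of it).
- place_of(query, camera): "point" ([x, y, z] in mm, in the coordinates of the camera as it stood for that picture, good to about 4 mm: a listed point, or the origin of a listed thing).
The state is a dict: "t": time; "qpos": joint angles; "qvel": joint speeds; "joint_torque": joint torques, N m; "ee_pos": TCP position; "orientation": TCP orientation; "ft_force": force on the tool from outside, world axes, zero at the start; "moment": the same for the moment, N m; "width": finger opening in mm.
Only numpy, scipy, OpenCV 4.12 (cv2) and the standard library are available. Lean on these libraries where they do the work, as an engineer would, in place of code of your own. Each camera call takes 0.05 s, during which the arm holds its last target.

## Working session

There is one attempt and no reset: what is moved stays moved. The work goes in short steps, Python scripts to look and compute and a tool call to move; the robot and the scene stay as the last step left them, time stands still between calls to the robot, and variables do not carry over. Pictures are saved under pics/ and viewed, and the job is handed in when it is done.

Besides the shell and the picture viewer there is one more tool, called after "Request:" in YAML: its name, and indented under it one key for each argument. carry_out: Moves the arm, as the interface text tells. Its arguments: {"type":"object","properties":{"targets":{"type":"array","items":{"type":"array"}}},"required":["targets"]}

```bash
mkdir -p pics
cat > h.py <<'E'
import numpy as np, cv2
from workcell import monitor, vision, order, find_in, regions_of, place_of
def cam(n):
    m=vision.camera_model(n); R=cv2.Rodrigues(np.array(m['rvec'],float))[0]
    return np.array(m['K'],float),R,np.array(m['tvec'],float).ravel()
def toworld(p,c): K,R,t=c; return R.T@(np.array(p)-t)
def proj(P,c):
    K,R,t=c; q=K@(R@np.array(P,float)+t); return q[:2]/q[2]
def ray(u,v,z,c):
    K,R,t=c; d=R.T@np.linalg.inv(K)@np.array([u,v,1.]); o=-R.T@t
    return o+d*(z-o[2])/d[2]
def snap(n,f):
    c=cam(n); im=vision.get_image(n); cv2.imwrite('pics/'+f,im[:,:,::-1]); return im,c
E
python3 - <<'E'
from h import *
np.set_printoptions(precision=1,suppress=True)
for n in ['scene','top','wrist']:
    im,c=snap(n,n+'0.png')
    for q in (['hook_grip','hook_bowl','tow_pin','rail_front','charger','glue','driver','slide'] if n!='wrist' else ['hook_grip','tow_pin']):
        print(n,q,[(toworld(d['point'],c),round(d['confidence'],2)) for d in place_of(q,n)])
print(monitor.get_obs())
E
```

```text
scene hook_grip [(array([514.7, 206.5,  32.3]), 0.94), (array([325.6, 186.7,  32.8]), 0.94), (array([206. , 392.5,  32.8]), 0.79), (array([414.5, 433.9,  35.6]), 0.68)]
scene hook_bowl [(array([579.2, 211.1,  19.4]), 0.97), (array([463.5, 392. ,  12.3]), 0.78), (array([348.6, 244.9,  18.9]), 0.74), (array([225.4, 451.9,  19.1]), 0.74)]
scene tow_pin [(array([619.5, -72. ,  19.7]), 0.95)]
scene rail_front [(array([648.6, -65.7,   0.7]), 0.58), (array([620.1, -72.2,  -4.2]), 0.41)]
scene charger [(array([769.1, 254.3,  -1.6]), 0.94), (array([644.3, -66.6,  -0.6]), 0.19)]
scene glue []
scene driver []
scene slide [(array([621.1, -75. ,  -5.9]), 0.86), (array([579.8, 214.4,  16.1]), 0.51)]
top hook_grip [(array([416.4, 432.2,  32.8]), 0.83), (array([214.6, 389.6,  30.2]), 0.83), (array([326.1, 181. ,  31.5]), 0.7), (array([516.7, 208. ,  29.6]), 0.6)]
top hook_bowl [(array([222.1, 452.5,  15.6]), 0.97), (array([347. , 245.8,  17. ]), 0.8), (array([574.9, 212.7,  21.2]), 0.77), (array([463.3, 385.9,  16.8]), 0.71)]
top tow_pin [(array([623.8, -75.4,  16.9]), 0.6)]
top rail_front [(array([652.1, -70.8,   1.2]), 0.57)]
top charger [(array([773.6, 251.5,  -1.6]), 0.87)]
top glue [(array([ 609.3, -396.3,   -0.9]), 0.7)]
top driver [(array([659.2, 389.3,   1.2]), 0.81)]
top slide [(array([621.3, -76.7,  -1.1]), 0.59)]
wrist hook_grip []
wrist tow_pin []
{'t': 1.05, 'qpos': array([-1.4,  0.4,  1.6, -0. ,  1.1, -0. ]), 'qvel': array([ 0.,  0., -0., -0., -0., -0.]), 'joint_torque': array([  0. , -54.5, -27.4,   0.1,   0. ,  -0. ]), 'ee_pos': array([ 140.6, -609. ,  222.7]), 'orientation': array([-3.1, -0.4,  0. ]), 'ft_force': array([-0.5,  0.6, -0.1]), 'moment': array([-0. ,  0.1,  0. ]), 'width': 87.73085517284922}
```

View pics/scene0.png

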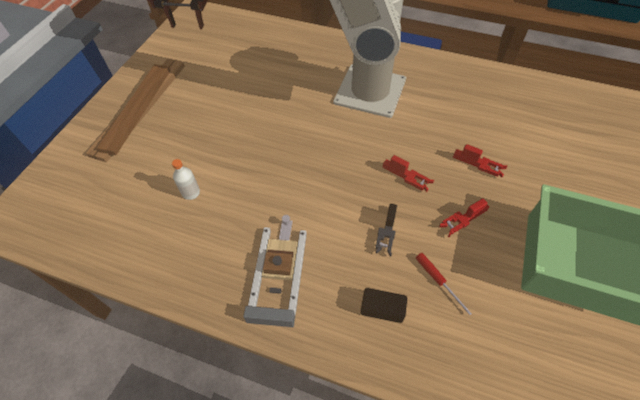

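View pics/top0.png

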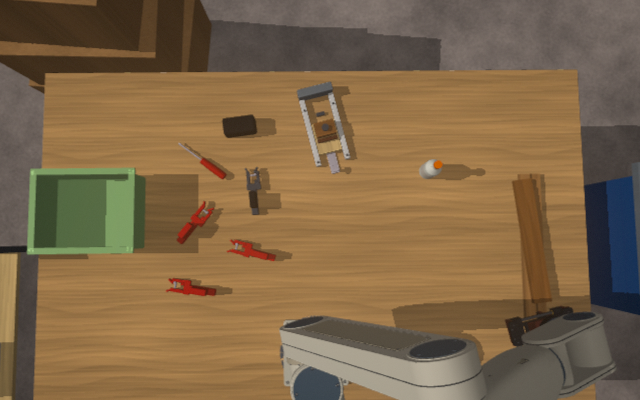

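The top picture shows the dark hook at about (254,190), with red look-alikes around it, and the guide at about (325,130). The dark hook is the detection at (515,207). I'll move the wrist camera there, looking at the guide on the way.

Run:
```python
from h import *
o=monitor.get_obs(); R=cv2.Rodrigues(o['orientation'])[0]; print(R, o['orientation'],o['ee_pos'])
K,Rc,t=cam('wrist'); print(K, -Rc.T@t, Rc.T[:,2])
```

```text
[[ 9.74388412e-01  2.24871569e-01 -1.48948587e-05]
 [ 2.24871569e-01 -9.74388411e-01  3.21141802e-05]
 [-7.29181167e-06 -3.46411153e-05 -9.99999999e-01]] [-3.12137917e+00 -3.55507268e-01  1.75378387e-05] [ 140.55037865 -608.96463291  222.6724205 ]
[[332.3619939    0.         321.73155394]
 [  0.         332.3619939  200.64830667]
 [  0.           0.           1.        ]] [ 219.76151661 -590.83932146  384.59399611] [-0.28552944 -0.06511574 -0.95615526]
```

Request:
carry_out:
  targets:
    - [[0, 0, 0], [20, 35, 10], 87]
    - [[0, 0, 0], [45, 65, 20], 87]
    - [[0, 0, 0], [70, 98, 30], 87]
    - [[0, 0, 0], [95, 130, 40], 87]
    - [[0, 0, 0], [120, 162, 50], 87]
    - [[0, 0, 0], [145, 194, 60], 87]
    - [[0, 0, 0], [170, 226, 70], 87]
    - [[0, 0, 0], [195, 258, 80], 87]
    - [[0, 0, 0], [220, 290, 80], 87]
    - [[0, 0, 0], [245, 322, 80], 87]

```text
t: 1.88
ee_pos: [386.7, -285.5, 303.8]
orientation: [3.12, 0.355, 0.003]
ft_force: [0.4, 0.4, -0.3]
width: 86.6
```

Request:
carry_out:
  targets:
    - [[0, 0, 0], [28, 30, 0], 87]
    - [[0, 0, 0], [56, 59, 0], 87]
    - [[0, 0, 0], [84, 88, 0], 87]
    - [[0, 0, 0], [112, 117, 0], 87]
    - [[0, 0, 0], [140, 146, 0], 87]
    - [[0, 0, 0], [168, 175, 0], 87]
    - [[0, 0, 0], [196, 204, 0], 87]
    - [[0, 0, 0], [220, 220, 0], 87]
    - [[0, 0, 0], [220, 220, 0], 87]
    - [[0, 0, 0], [220, 220, 0], 87]

```text
t: 2.72
ee_pos: [606.1, -65.9, 302.2]
orientation: [3.121, 0.359, -0.001]
ft_force: [-0.5, 0.3, -0.1]
width: 87.4
```

Run:
```python
from h import *
np.set_printoptions(precision=1,suppress=True)
im,c=snap('wrist','w1.png')
for q in ['tow_pin','rail_front','slide']:
        print(q,[(toworld(d['point'],c),proj(toworld(d['point'],c),c),round(d['confidence'],2)) for d in place_of(q,'wrist')])
print(monitor.get_obs()['ee_pos'])
```

```text
tow_pin [(array([621.8, -70.3,  18.7]), array([327.8, 150.9]), 0.95)]
rail_front [(array([644.8, -65.5,  -4.6]), array([327.9, 131.4]), 0.59), (array([519.8, 206.9,   0.7]), array([121.6, 174.5]), 0.28)]
slide [(array([623.3, -77. ,   2.5]), array([332.5, 149.1]), 0.58)]
[604.6 -68.  302.7]
```

View pics/w1.png

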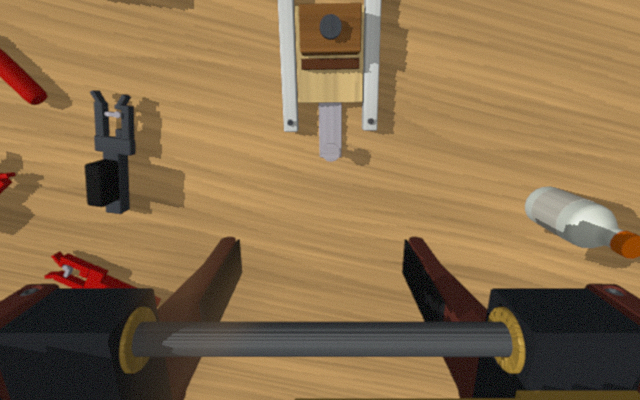

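The wrist picture shows the hook at about (113,150) with its mouth up. The guide's rail ends are near (290,130) and (371,129), the pin head is at (330,150), and the glue bottle is at (575,215). I'll zoom in for exact edges.

Run:
```python
from h import *
im=cv2.imread('pics/w1.png')
cv2.imwrite('pics/z1.png',cv2.resize(im[0:170,260:420],None,fx=3.5,fy=3.5,interpolation=cv2.INTER_CUBIC))
cv2.imwrite('pics/z2.png',cv2.resize(im[80:220,60:180],None,fx=4,fy=4,interpolation=cv2.INTER_CUBIC))
```

```text
(no output)
```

View pics/z1.png

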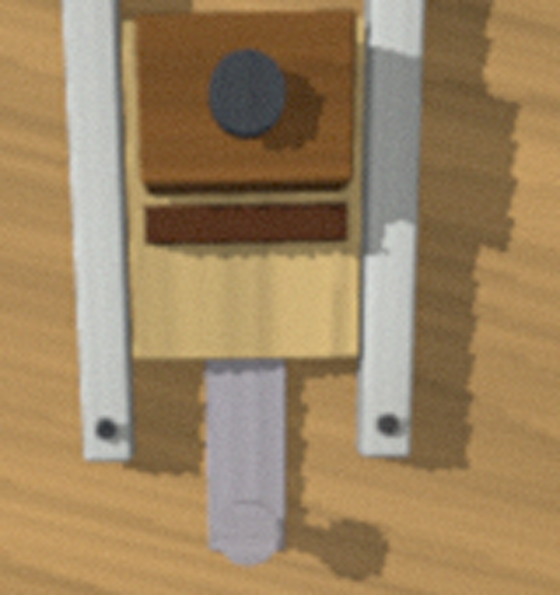

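View pics/z2.png

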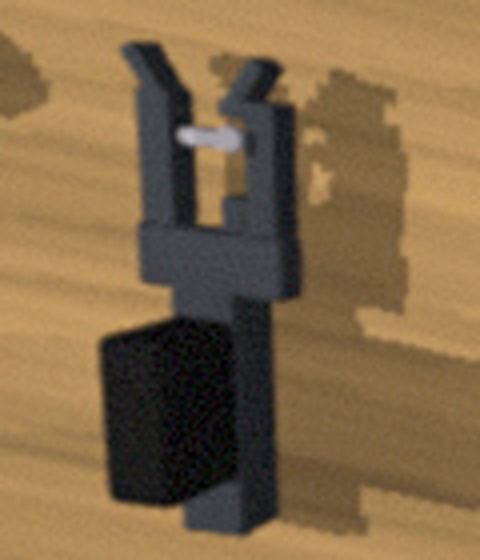

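Run:
```python
from h import *
np.set_printoptions(precision=2,suppress=True)
c=cam('wrist')
f=lambda u,v,z:ray(260+u/3.5,v/3.5,z,c)
L1,L2,R1,R2=f(85,460,22),f(131,458,22),f(360,455,22),f(409,454,22)
print(L1,L2,R1,R2,'front mid',(L1+L2+R1+R2)/4, np.linalg.norm((L1+L2-R1-R2)/2))
for a,b in [((65,0),(83,450)),((117,0),(129,450)),((370,0),(359,450)),((424,0),(411,450))]:
    d=f(*a,22)-f(*b,22); print('ang',np.arctan2(d[1],d[0]))
d=(L1+L2-R1-R2)/2; print('perp',np.arctan2(-d[0],d[1]))
print('pin',f(247,533,37), 'edge',f(133,357,12),f(357,357,12))
g=lambda u,v,z:ray(60+u/4,80+v/4,z,c)
# grip top right edge corners (122?) & tips
tl,tr=g(128,45,24),g(268,65,24); print('tips',tl,tr,(tl+tr)/2)
print('foot bar rear R top',g(276,512,24),'cross L,R rear',g(142,282,24),g(298,297,24), 'cross front',g(140,230,24),g(300,240,24))
print('grip top corners',g(103,342,62),g(115,495,62),g(178,318,62),g(165,505,62))
for q in ['hook_grip','hook_bowl','latch']:
        print(q,[(toworld(d['point'],c),proj(toworld(d['point'],c),c),round(d['confidence'],2)) for d in (place_of if q!='latch' else find_in)(q,'wrist')])
```

```text
[632.88 -10.92  22.  ] [637.45 -27.55  22.  ] [ 657.68 -110.71   22.  ] [ 662.13 -128.45   22.  ] front mid [647.53 -69.41  22.  ] 103.35160828398226
ang 0.23284588798360512
ang 0.23084860512801364
ang 0.23672260211747798
ang 0.2452981213424607
perp 0.24167124528807918
pin [622.01 -75.42  37.  ] edge [672.84 -20.26  12.  ] [ 691.53 -101.7    12.  ]
tips [627.77 234.62  24.  ] [631.55 191.28  24.  ] [629.66 212.95  24.  ]
foot bar rear R top [481.29 180.19  24.  ] cross L,R rear [552.67 228.16  24.  ] [559.2  177.42  24.  ] cross front [569.89 229.29  24.  ] [578.35 177.95  24.  ]
grip top corners [542.53 215.32  62.  ] [493.06 210.58  62.  ] [555.24 193.14  62.  ] [493.22 194.97  62.  ]
hook_grip [(array([329.94, 186.68,  27.07]), array([117.78, 300.05]), 0.84), (array([514.67, 206.81,  30.89]), array([107.53, 182.41]), 0.69), (array([621.54, -75.31,   1.84]), array([329.79, 148.7 ]), 0.68)]
hook_bowl [(array([347.71, 243.5 ,  17.58]), array([ 84.04, 279.24]), 0.83), (array([583.27, 209.13,  17.32]), array([114.12, 130.41]), 0.59), (array([517.82, 207.46,  -0.22]), array([120.58, 174.98]), 0.16)]
latch [(array([357.52, 261.04,  21.31]), array([ 70.49, 272.54]), 0.4)]
```

Request:
carry_out:
  targets:
    - [[0, 0, -1], [-11, 35, 0], 87]
    - [[0, 0, -2], [-22, 69, -10], 87]
    - [[0, 0, -3], [-34, 103, -25], 87]
    - [[0, 0, -4], [-45, 137, -40], 87]
    - [[0, 0, -5], [-56, 171, -55], 87]
    - [[0, 0, -6], [-68, 205, -70], 87]
    - [[0, 0, -8], [-79, 239, -85], 87]
    - [[0, 0, -8], [-90, 272, -100], 87]
    - [[0, 0, -8], [-90, 272, -100], 87]
    - [[0, 0, -8], [-90, 272, -100], 87]

```text
t: 3.9
ee_pos: [514.5, 205.8, 202.1]
orientation: [3.138, 0.141, -0.002]
ft_force: [0.9, -0.3, -0.4]
width: 87.2
```

Run:
```python
from h import *
np.set_printoptions(precision=2,suppress=True)
im,c=snap('wrist','w2.png')
for q in ['hook_grip','hook_bowl']:
        print(q,[(toworld(d['point'],c),proj(toworld(d['point'],c),c),round(d['confidence'],2)) for d in place_of(q,'wrist')])
o=monitor.get_obs();print(o['ee_pos'],cv2.Rodrigues(o['orientation'])[0][:,0])
```

```text
hook_grip [(array([516.46, 207.45,  32.07]), array([320.37, 179.37]), 0.96), (array([415.57, 434.1 ,  29.6 ]), array([107.53, 249.62]), 0.87), (array([330.29, 184.62,  24.73]), array([325.53, 328.74]), 0.78)]
hook_bowl [(array([464.01, 388.88,  16.4 ]), array([152.15, 207.82]), 0.94), (array([582.88, 217.37,  16.02]), array([316.49, 111.06]), 0.84), (array([348.85, 247.95,  15.94]), array([275.  , 307.19]), 0.7)]
[516.37 204.06 203.43] [1.   0.09 0.  ]
```

View pics/w2.png

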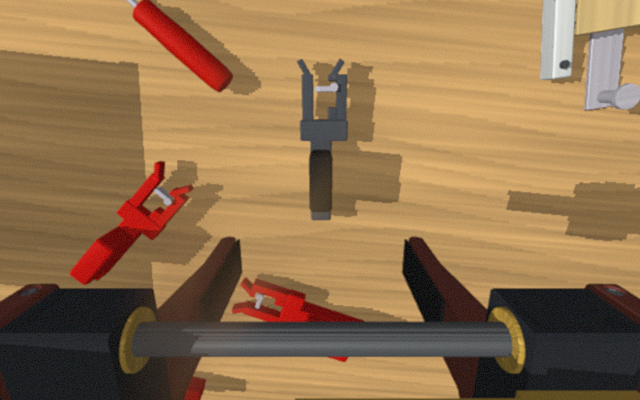

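The hook lies at about (322,140), nearly in line with the tool. I'll zoom in for its axis.

Run:
```python
from h import *
im=cv2.imread('pics/w2.png')
cv2.imwrite('pics/z3.png',cv2.resize(im[50:230,270:390],None,fx=3.3,fy=3.3,interpolation=cv2.INTER_CUBIC))
```

```text
(no output)
```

View pics/z3.png

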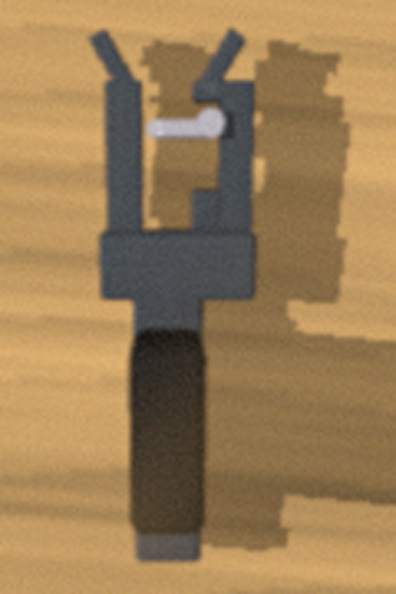

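Run:
```python
from h import *
np.set_printoptions(precision=2,suppress=True)
c=cam('wrist')
g=lambda u,v,z:ray(270+u/3.3,50+v/3.3,z,c)
P=dict(tips=(g(98,36,24)+g(238,38,24))/2, arms_front=(g(106,82,24)+g(254,82,24))/2, arms_back=(g(108,230,24)+g(252,230,24))/2,
 cross=(g(101,233,24)+g(255,233,24))/2, crossb=(g(101,298,24)+g(255,298,24))/2, bar=(g(135,300,24)+g(202,300,24))/2, tail=(g(137,560,24)+g(199,558,24))/2,
 gripF=(g(136,332,62)+g(203,332,62))/2, gripR=(g(131,530,62)+g(203,530,62))/2)
for k,v in P.items(): print(k,v)
d=P['arms_front']-P['tail']; print(np.arctan2(d[1],d[0]))
```

```text
tips [631.61 215.03  24.  ]
arms_front [619.78 210.51  24.  ]
arms_back [577.92 206.79  24.  ]
cross [576.98 207.32  24.  ]
crossb [557.54 205.6   24.  ]
bar [556.68 208.46  24.  ]
tail [471.96 201.36  24.  ]
gripF [552.46 207.72  62.  ]
gripR [494.84 203.49  62.  ]
0.06180395810777164
```

Request:
carry_out:
  targets:
    - [[0, 0, -0.4], [3, 0.5, -35], 87]
    - [[0, 0, -0.8], [5, 0.5, -70], 87]
    - [[0, 0, -0.8], [5, 0.5, -100], 87]
    - [[0, 0, -0.8], [5, 0.5, -125], 87]
    - [[0, 0, -0.8], [5, 0.5, -145], 87]
    - [[0, 0, -0.8], [5, 0.5, -160], 87]
    - [[0, 0, -0.8], [5, 0.5, -172], 87]
    - [[0, 0, -0.8], [5, 0.5, -179], 87]
    - [[0, 0, -0.8], [5, 0.5, -179], 60]
    - [[0, 0, -0.8], [5, 0.5, -179], 40]

```text
t: 4.88
ee_pos: [521.2, 205.2, 24.2]
orientation: [-3.139, -0.114, -0.001]
ft_force: [-1.1, -1.1, 0.0]
width: 77.4
```

Request:
carry_out:
  targets:
    - [[0, 0, 0], [0, 0, 0], 30]
    - [[0, 0, 0], [0, 0, 0], 20]
    - [[0, 0, 0], [0, 0, 0], 15]
    - [[0, 0, 0], [0, 0, 0], 15]
    - [[0, 0, 0], [0, 0, 0], 15]
    - [[0, 0, 0], [0, 0, 0], 15]

```text
t: 5.38
ee_pos: [520.6, 205.6, 23.9]
orientation: [-3.139, -0.115, -0.001]
ft_force: [-0.7, -0.2, -0.2]
width: 37.1
```

Run:
```python
from h import *
im,c=snap('wrist','w3.png')
cv2.imwrite('pics/z4.png',cv2.resize(im[:,160:480,::-1],None,fx=1.5,fy=1.5,interpolation=cv2.INTER_CUBIC))
o=monitor.get_obs();print(o)
```

```text
{'t': 5.4333, 'qpos': array([3.54877852e-01, 6.28092761e-01, 1.87066171e+00, 6.31947218e-05,
       6.42656177e-01, 1.85232246e+00]), 'qvel': array([ 1.57452468e-05,  3.99188625e-03,  6.02318217e-04, -4.77315805e-04,
       -1.10516427e-03, -1.08047143e-03]), 'joint_torque': array([-2.77386229e-03, -5.48056555e+01, -1.60257894e+01, -3.66753316e-03,
       -7.52642727e-02, -2.02794615e-05]), 'ee_pos': array([520.57981712, 205.61256916,  23.81651414]), 'orientation': array([-3.13939003e+00, -1.15111976e-01, -2.52920004e-04]), 'ft_force': array([-0.68179869, -0.32687482, -0.5683497 ]), 'moment': array([ 0.00842335, -0.01680728,  0.0047681 ]), 'width': 33.07819010868927}
```

View pics/z4.png

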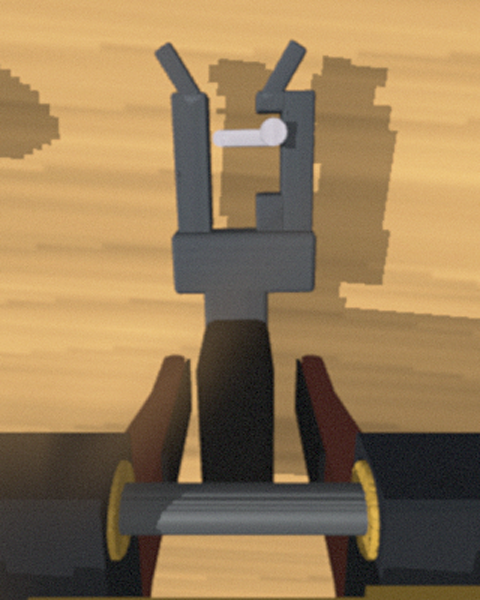

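The hook is centred between the fingers, which are still closing.

Request:
carry_out:
  targets:
    - [[0, 0, 0], [0, 0, 0], 15]
    - [[0, 0, 0], [0, 0, 0], 15]
    - [[0, 0, 0], [0, 0, 0], 15]
    - [[0, 0, 0], [0, 0, 0], 15]
    - [[0, 0, 0], [0, 0, 0], 15]

```text
t: 5.85
ee_pos: [520.7, 205.7, 23.8]
orientation: [-3.139, -0.115, -0.001]
ft_force: [-0.0, 1.7, 0.1]
width: 21.8
```

Run:
```python
from h import *
np.set_printoptions(precision=2,suppress=True)
im,c=snap('wrist','w4.png')
cv2.imwrite('pics/z5.png',cv2.resize(im[0:200,260:380,::-1],None,fx=3,fy=3,interpolation=cv2.INTER_CUBIC))
for q in ['hook_grip','hook_bowl']:
        print(q,[(toworld(d['point'],c),round(d['confidence'],2)) for d in place_of(q,'wrist')])
o=monitor.get_obs();print(o['ee_pos'],o['width'],o['ft_force'],cv2.Rodrigues(o['orientation'])[0][:,0])
```

```text
hook_grip []
hook_bowl []
[520.68 205.71  23.75] 21.571515623681425 [-0.14  2.29  1.95] [1.   0.07 0.  ]
```

View pics/z5.png

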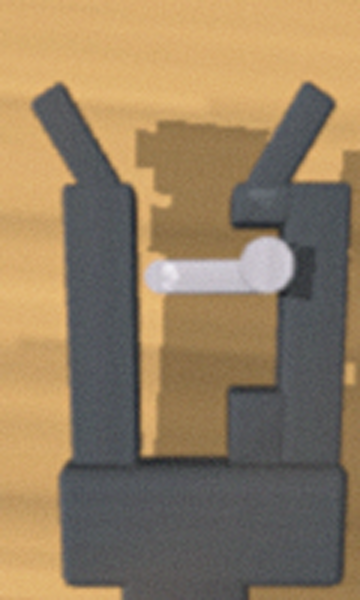

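Run:
```python
from h import *
np.set_printoptions(precision=2,suppress=True)
c=cam('wrist'); o=monitor.get_obs(); R=cv2.Rodrigues(o['orientation'])[0]
g=lambda u,v,z:R.T@(ray(260+u/3,v/3,z,c)-o['ee_pos'])
for n,u,v in [('aFL',66,187),('aFR',348,185),('tipL',60,84),('tipR',306,84),('tipLo',33,102),('tipRo',333,102),('aBL',75,463),('aBR',338,463),('cbL',64,584),('cbR',344,582),('throatL',130,458),('latch',215,262)]:
    print(n,g(u,v,24))
```

```text
aFL [ 97.01 -18.    -0.22]
aFR [97.29 24.4  -0.23]
tipL [110.99 -18.39  -0.21]
tipR [110.99  17.6   -0.22]
tipLo [108.61 -22.45  -0.21]
tipRo [108.6   21.66  -0.22]
aBL [ 55.36 -17.99  -0.23]
aBR [55.37 24.78 -0.24]
cbL [ 34.89 -20.51  -0.23]
cbR [35.26 26.7  -0.24]
throatL [56.18 -9.03 -0.23]
latch [86.33  4.51 -0.22]
```

The grasp holds at a width of 21.6, with the hook centred in the tool to within 1 mm. Next I lift it, carry it to in front of the pin and turn it by +9.4°.

Request:
carry_out:
  targets:
    - [[0, 0, 0], [-5, -3, 12], 15]
    - [[0, 0, 1], [-20, -25, 25], 15]
    - [[0, 0, 2], [-35, -58, 25], 15]
    - [[0, 0, 4], [-50, -94, 25], 15]
    - [[0, 0, 5], [-60, -132, 25], 15]
    - [[0, 0, 6], [-60, -170, 25], 15]
    - [[0, 0, 7.5], [-60, -210, 25], 15]
    - [[0, 0, 9.4], [-60, -250, 25], 15]
    - [[0, 0, 9.4], [-60, -288, 25], 15]
    - [[0, 0, 9.4], [-60, -317, 25], 15]

```text
t: 6.83
ee_pos: [459.6, -114.1, 48.4]
orientation: [-3.12, -0.37, 0.002]
ft_force: [0.0, -0.1, -3.6]
width: 22.3
```

Request:
carry_out:
  targets:
    - [[0, 0, 0], [0, 0, 0], 15]
    - [[0, 0, 0], [0, 0, -8], 15]
    - [[0, 0, 0], [0, 0, -16], 15]
    - [[0, 0, 0], [0, 0, -21], 15]
    - [[0, 0, 0], [0, 0, -24], 15]
    - [[0, 0, 0], [0, 0, -24.5], 15]
    - [[0, 0, 0], [0, 0, -24.5], 15]

```text
t: 7.42
ee_pos: [460.0, -110.3, 23.6]
orientation: [-3.119, -0.375, 0.002]
ft_force: [1.1, 0.7, -4.0]
width: 22.1
```

Run:
```python
from h import *
np.set_printoptions(precision=3,suppress=True)
im,c=snap('wrist','w5.png')
cv2.imwrite('pics/z6.png',cv2.resize(im[0:210,240:400,::-1],None,fx=2.8,fy=2.8,interpolation=cv2.INTER_CUBIC))
for q in ['tow_pin']:
        print(q,[(toworld(d['point'],c),round(d['confidence'],2)) for d in place_of(q,'wrist')])
o=monitor.get_obs();print(o['ee_pos'],o['width'],o['ft_force'],cv2.Rodrigues(o['orientation'])[0][:,0])
```

```text
tow_pin []
[ 460.509 -110.605   23.842] 22.253900301590985 [ 0.33  -0.587 -3.226] [ 0.972  0.237 -0.   ]
```

View pics/w5.png

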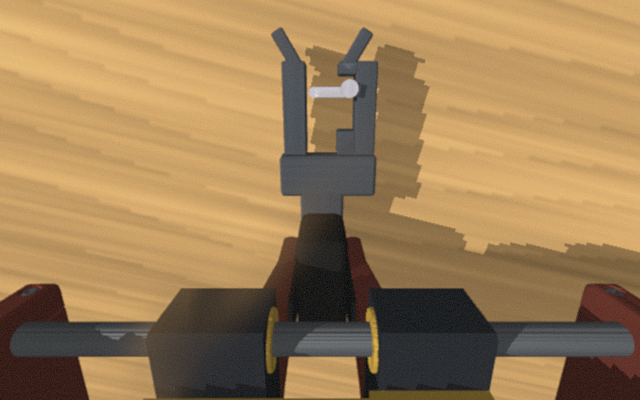

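View pics/z6.png

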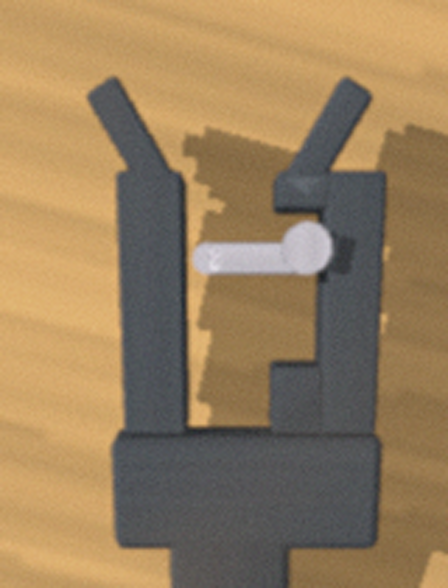

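Request:
carry_out:
  targets:
    - [[0, 0, 0], [5, -2, 0], 15]
    - [[0, 0, 0], [14, -1, 0], 15]
    - [[0, 0, 0], [24, 2, 0], 15]
    - [[0, 0, 0], [33, 4, 0], 15]
    - [[0, 0, 0], [39.8, 5.5, 0], 15]
    - [[0, 0, 0], [39.8, 5.5, -0.2], 15]
    - [[0, 0, 0], [39.8, 5.5, -0.2], 15]

```text
t: 8.1
ee_pos: [500.8, -105.8, 23.9]
orientation: [3.119, 0.373, 0.0]
ft_force: [-0.2, -0.3, -3.0]
width: 21.8
```

```bash
cat > look.py <<'E'
from h import *
import sys
np.set_printoptions(precision=3,suppress=True)
im,c=snap('wrist',sys.argv[1]+'.png')
cv2.imwrite('pics/'+sys.argv[1]+'z.png',cv2.resize(im[0:200,220:420,::-1],None,fx=2.9,fy=2.9,interpolation=cv2.INTER_CUBIC))
for q in ['tow_pin']:
    o=monitor.get_obs();R=cv2.Rodrigues(o['orientation'])[0]
    for d in place_of(q,'wrist'):
        P=toworld(d['point'],c); print(q,P,'in tool',R.T@(P-o['ee_pos']),round(d['confidence'],2))
print(o['t'],o['ee_pos'],o['width'],o['ft_force'],'along',o['ft_force']@R[:,0],R[:,0])
E
python3 look.py a1
```

```text
8.15 [ 500.03  -105.758   23.76 ] 22.18819300659161 [ 0.073  0.403 -2.984] along 0.1686261825103797 [ 0.972  0.235 -0.001]
```

View pics/a1z.png

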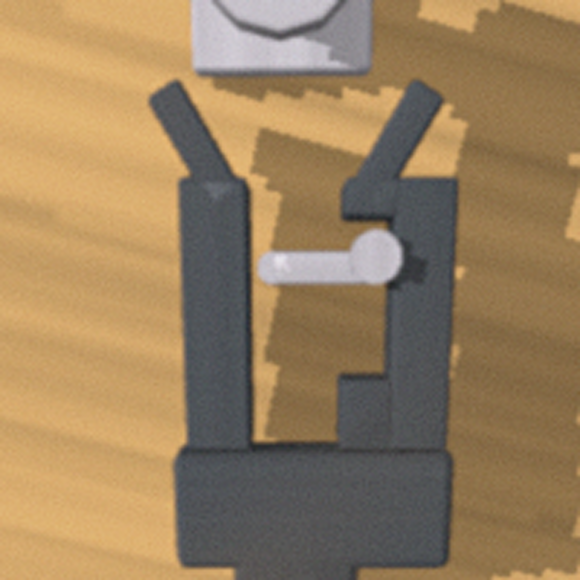

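Request:
carry_out:
  targets:
    - [[0, 0, 0], [-0.5, 2.1, 0], 15]
    - [[0, 0, 0], [4.4, 3.3, 0], 15]
    - [[0, 0, 0], [9.2, 4.5, 0], 15]
    - [[0, 0, 0], [14.1, 5.6, 0], 15]
    - [[0, 0, 0], [18.9, 6.8, 0], 15]
    - [[0, 0, 0], [18.9, 6.8, 0], 15]

```text
t: 8.7
ee_pos: [520.9, -99.1, 24.2]
orientation: [3.119, 0.372, 0.003]
ft_force: [-0.6, -0.2, -3.5]
width: 21.8
```

```bash
python3 look.py a2
```

```text
tow_pin [621.8   -76.034  21.125] in tool [104.26    1.521   2.966] 0.88
8.75 [520.11  -99.102  24.018] 21.742959765079043 [-0.045 -0.304 -3.16 ] along -0.11796007578107837 [0.972 0.235 0.001]
```

View pics/a2z.png

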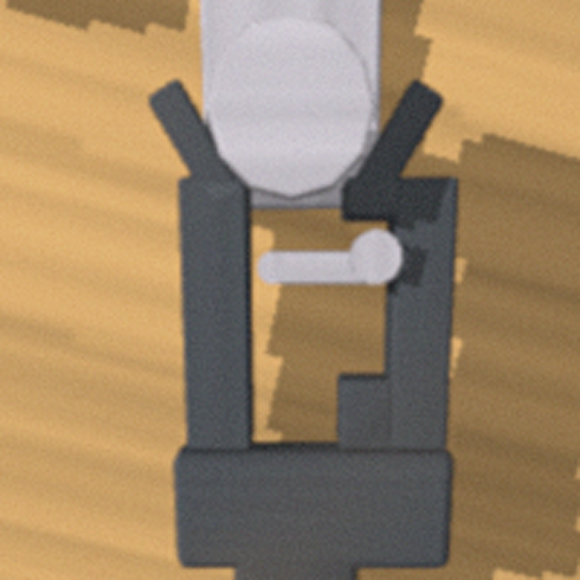

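The pin head is centred at x≈291, against a hook centre of 295, so it is 0.6 mm off. I'll trim that and go on slowly.

Request:
carry_out:
  targets:
    - [[0, 0, 0], [1.9, 1.0, 0], 15]
    - [[0, 0, 0], [3.8, 1.5, 0], 15]
    - [[0, 0, 0], [5.7, 2.0, 0], 15]
    - [[0, 0, 0], [7.7, 2.5, 0], 15]
    - [[0, 0, 0], [9.6, 2.9, 0], 15]
    - [[0, 0, 0], [9.6, 2.9, 0], 15]

```text
t: 9.3
ee_pos: [529.4, -96.3, 24.1]
orientation: [3.119, 0.372, 0.001]
ft_force: [0.3, 0.1, -3.0]
width: 22.1
```

```bash
python3 look.py a3
```

```text
tow_pin [620.478 -72.8    18.329] in tool [94.323 -1.303  5.665] 0.76
9.35 [529.105 -96.248  23.975] 21.947069231366825 [ 0.111 -0.062 -3.226] along 0.09296391144907261 [0.972 0.235 0.   ]
```

View pics/a3z.png

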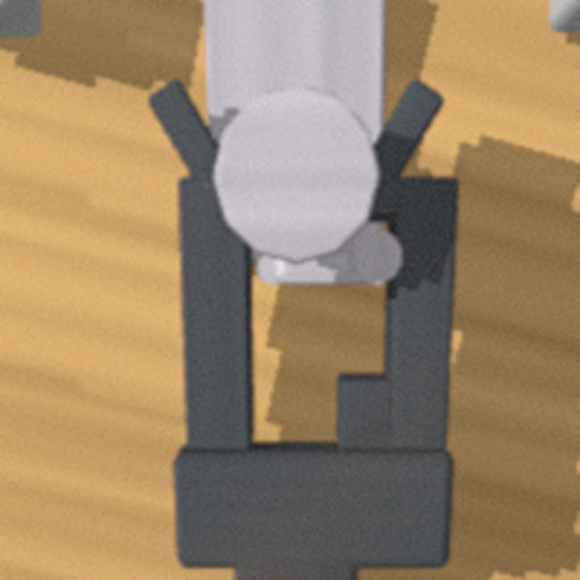

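Request:
carry_out:
  targets:
    - [[0, 0, 0], [1.9, 0.5, 0], 15]
    - [[0, 0, 0], [3.9, 0.9, 0], 15]
    - [[0, 0, 0], [5.8, 1.4, 0], 15]
    - [[0, 0, 0], [7.8, 1.9, 0], 15]
    - [[0, 0, 0], [9.7, 2.4, 0], 15]
    - [[0, 0, 0], [11.7, 2.8, 0], 15]
    - [[0, 0, 0], [13.6, 3.3, 0], 15]
    - [[0, 0, 0], [15.5, 3.8, 0], 15]

```text
t: 10.07
ee_pos: [544.4, -92.4, 23.9]
orientation: [-3.119, -0.372, 0.001]
ft_force: [-2.2, -0.6, -3.2]
width: 21.7
```

```bash
python3 look.py a4
```

```text
tow_pin [632.39  -71.124  19.145] in tool [90.057 -0.047  4.816] 0.84
10.1167 [544.867 -92.344  23.94 ] 21.92137931140354 [-0.841  0.222 -3.718] along -0.765859497452593 [0.972 0.235 0.   ]
```

View pics/a4z.png

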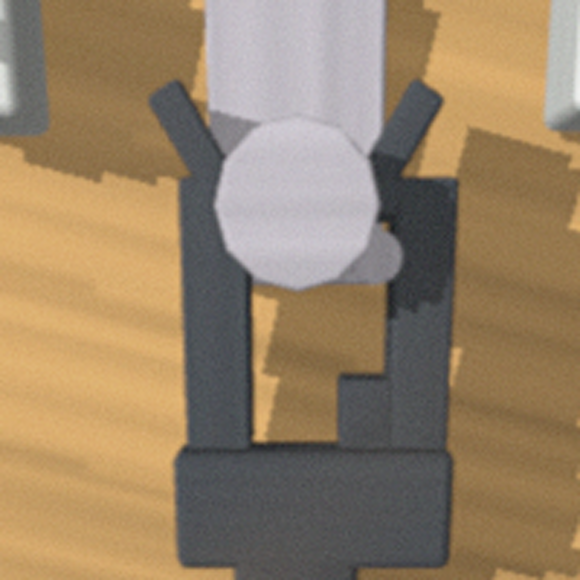

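The slide is running back at about 2 N, with the latch still shut at pin x≈90. I'll go on.

Request:
carry_out:
  targets:
    - [[0, 0, 0], [1.9, 0.5, 0], 15]
    - [[0, 0, 0], [3.9, 0.9, 0], 15]
    - [[0, 0, 0], [5.8, 1.4, 0], 15]
    - [[0, 0, 0], [7.8, 1.9, 0], 15]
    - [[0, 0, 0], [9.7, 2.4, 0], 15]
    - [[0, 0, 0], [11.7, 2.8, 0], 15]
    - [[0, 0, 0], [13.6, 3.3, 0], 15]

```text
t: 10.75
ee_pos: [558.0, -89.1, 23.9]
orientation: [-3.119, -0.372, 0.0]
ft_force: [-3.7, -0.0, -3.7]
width: 21.9
```

```bash
python3 look.py a5
```

```text
tow_pin [644.899 -67.638  17.941] in tool [88.898 -0.499  6.094] 0.62
10.8 [558.609 -89.032  23.991] 21.75666216563463 [-0.825  0.665 -4.72 ] along -0.6473738020767957 [0.972 0.235 0.001]
```

View pics/a5z.png

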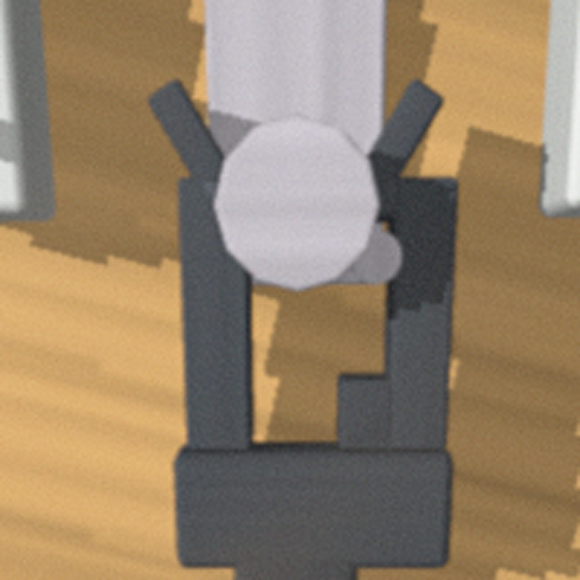

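Request:
carry_out:
  targets:
    - [[0, 0, 0], [1.9, 0.5, 0], 15]
    - [[0, 0, 0], [3.9, 0.9, 0], 15]
    - [[0, 0, 0], [5.8, 1.4, 0], 15]
    - [[0, 0, 0], [7.8, 1.9, 0], 15]
    - [[0, 0, 0], [9.7, 2.4, 0], 15]
    - [[0, 0, 0], [11.7, 2.8, 0], 15]
    - [[0, 0, 0], [13.6, 3.3, 0], 15]

```text
t: 11.43
ee_pos: [569.0, -86.2, 23.7]
orientation: [-3.119, -0.372, 0.009]
ft_force: [-11.0, -5.3, 3.3]
width: 21.9
```

```bash
python3 look.py a6
```

```text
tow_pin [644.874 -66.685  15.657] in tool [77.771 -1.239  7.684] 0.98
11.4833 [569.604 -86.15   23.682] 21.421511394661817 [-6.684 -3.975 -2.286] along -7.420109524688694 [ 0.972  0.235 -0.004]
```

View pics/a6z.png

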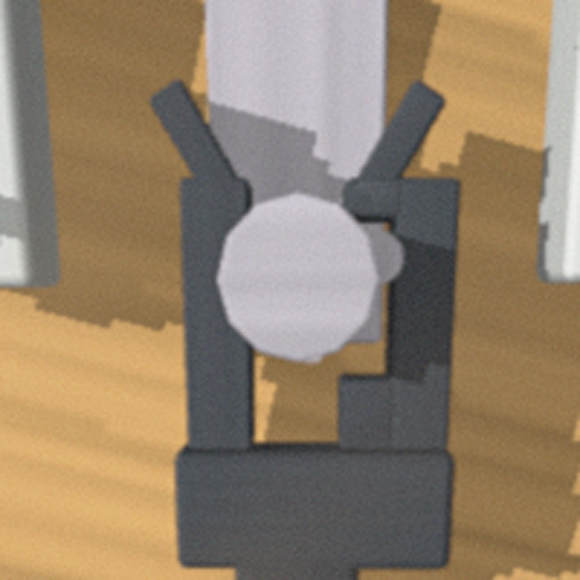

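The stop is reached and the latch is folding at about 8–11 N. The head centre is at v≈277. I'll compute how far is left.

```bash
cat > px.py <<'E'
from h import *
import sys
c=cam('wrist'); o=monitor.get_obs(); R=cv2.Rodrigues(o['orientation'])[0]
u,v=map(float,sys.argv[1:3])
P=ray(220+u/2.9,v/2.9,37,c); print(P,R.T@(P-o['ee_pos']),o['ft_force'],o['t'])
d=np.array([.9722,.2342]); print('rail x of pin',(P[:2]-[647.5,-69.4])@d)
E
python3 px.py 297 277
```

```text
[650.08695771 -67.08735957  37.        ] [ 82.62657521   0.3044481  -13.72565199] [-8.42581106 -3.78880496  0.2541251 ] 11.5333
rail x of pin 3.0566606717896025
```

Request:
carry_out:
  targets:
    - [[0, 0, 0], [1.5, 0.4, 0], 15]
    - [[0, 0, 0], [2.9, 0.7, 0], 15]
    - [[0, 0, 0], [4.4, 1.1, 0], 15]
    - [[0, 0, 0], [5.8, 1.4, 0], 15]
    - [[0, 0, 0], [7.3, 1.8, 0], 15]
    - [[0, 0, 0], [8.7, 2.1, 0], 15]

```text
t: 12.03
ee_pos: [580.1, -84.3, 23.8]
orientation: [3.119, 0.371, -0.001]
ft_force: [-2.5, -4.0, -3.2]
width: 21.8
```

```bash
python3 look.py a7
```

```text
tow_pin [644.766 -66.885  18.044] in tool [66.398 -1.89   5.875] 0.62
12.0833 [580.661 -84.291  23.904] 21.590421946284266 [-1.882 -4.989 -4.671] along -3.0005245285055726 [0.972 0.235 0.   ]
```

View pics/a7z.png

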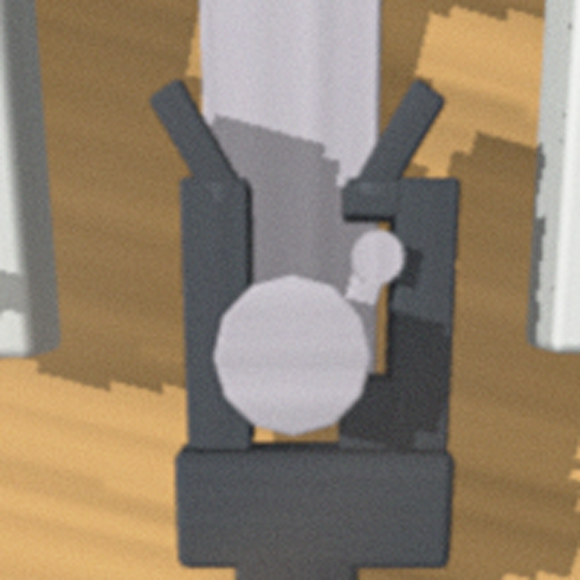

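Request:
carry_out:
  targets:
    - [[0, 0, 0], [1, 0.2, 0], 15]
    - [[0, 0, 0], [1.9, 0.5, 0], 15]
    - [[0, 0, 0], [1.9, 0.5, 0], 15]

```text
t: 12.38
ee_pos: [582.9, -83.5, 24.1]
orientation: [3.119, 0.371, 0.002]
ft_force: [-0.2, -4.3, -4.5]
width: 21.7
```

```bash
python3 look.py a8
```

```text
tow_pin [647.435 -65.22   17.634] in tool [66.973 -2.565  6.639] 0.72
tow_pin [641.267 -70.312  18.048] in tool [59.782  0.936  6.216] 0.58
12.4333 [582.93  -83.446  24.18 ] 21.548008353173863 [ 0.461 -3.758 -5.268] along -0.44217907690763864 [0.972 0.235 0.001]
```

View pics/a8z.png

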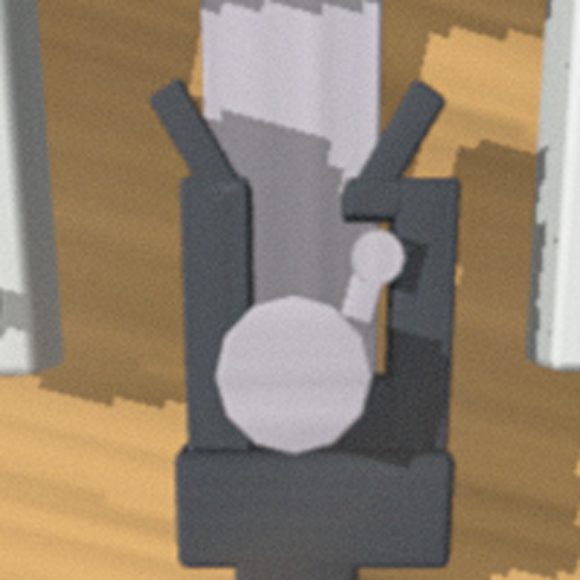

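Request:
carry_out:
  targets:
    - [[0, 0, 0], [1, 0.2, 0], 15]
    - [[0, 0, 0], [1.9, 0.5, 0], 15]
    - [[0, 0, 0], [1.9, 0.5, 0], 15]

```text
t: 12.73
ee_pos: [584.7, -82.8, 24.2]
orientation: [3.119, 0.372, 0.002]
ft_force: [1.3, -4.1, -4.3]
width: 21.7
```

```bash
python3 look.py a9
```

```text
tow_pin [645.918 -66.744  19.094] in tool [63.272 -1.193  5.134] 0.83
12.7833 [584.693 -82.779  24.157] 21.839457125611723 [-0.085 -5.294 -3.695] along -1.331611557201187 [0.972 0.235 0.001]
```

View pics/a9z.png

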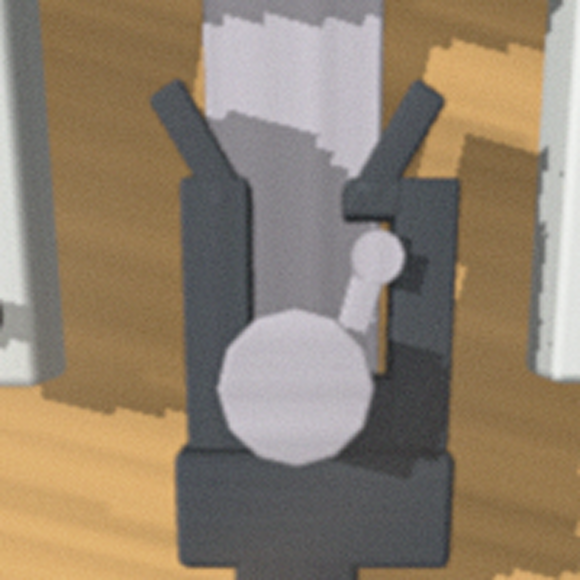

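Request:
carry_out:
  targets:
    - [[0, 0, 0], [1, 0.2, 0], 15]
    - [[0, 0, 0], [1, 0.2, 0], 15]

```text
t: 13.0
ee_pos: [585.5, -82.6, 24.1]
orientation: [3.119, 0.372, 0.001]
ft_force: [1.6, -3.7, -4.1]
width: 21.9
```

Request:
carry_out:
  targets:
    - [[0, 0, 0], [0.8, 0.2, 0], 15]
    - [[0, 0, 0], [0.8, 0.2, 0], 15]

```text
t: 13.17
ee_pos: [586.3, -82.4, 24.1]
orientation: [3.119, 0.372, 0.001]
ft_force: [1.4, -4.4, -4.5]
width: 22.0
```

```bash
python3 look.py a10
```

```text
13.2167 [586.389 -82.407  24.109] 22.00056873377594 [ 2.171 -4.658 -4.418] along 1.0110172066752205 [0.972 0.235 0.001]
```

View pics/a10z.png

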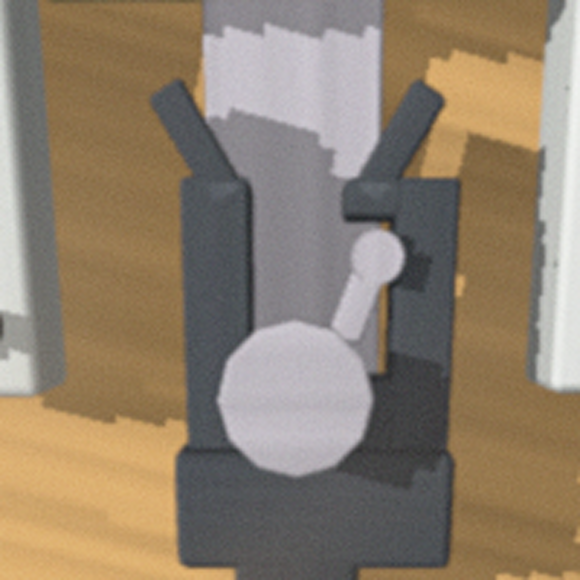

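Request:
carry_out:
  targets:
    - [[0, 0, 0], [0.8, 0.2, 0], 15]
    - [[0, 0, 0], [0.8, 0.2, 0], 15]

```text
t: 13.43
ee_pos: [587.0, -82.1, 24.1]
orientation: [-3.119, -0.372, -0.001]
ft_force: [-0.3, -1.0, -3.1]
width: 21.8
```

Request:
carry_out:
  targets:
    - [[0, 0, 0], [0.8, 0.2, 0], 15]
    - [[0, 0, 0], [0.8, 0.2, 0], 15]

```text
t: 13.6
ee_pos: [586.8, -81.4, 23.7]
orientation: [-3.119, -0.372, 0.002]
ft_force: [0.5, 0.5, -3.7]
width: 21.6
```

```bash
python3 look.py a11
```

```text
tow_pin [645.138 -67.33   19.514] in tool [59.977  0.069  4.138] 0.83
13.65 [586.839 -81.394  23.726] 22.114172139120985 [-0.625 -0.005 -2.866] along -0.6053819361851386 [ 0.972  0.236 -0.001]
```

View pics/a11z.png

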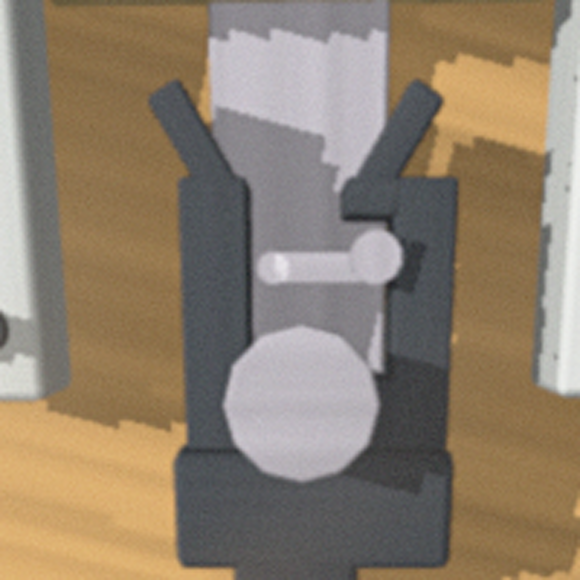

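The latch has snapped shut behind the pin (latch at v≈265, head at v≈403). Now I pull slowly to take up the play.

Request:
carry_out:
  targets:
    - [[0, 0, 0], [-1.5, -0.4, 0], 15]
    - [[0, 0, 0], [-2.9, -0.7, 0], 15]
    - [[0, 0, 0], [-4.4, -1.1, 0], 15]
    - [[0, 0, 0], [-5.8, -1.4, 0], 15]
    - [[0, 0, 0], [-7.3, -1.8, 0], 15]
    - [[0, 0, 0], [-8.7, -2.1, 0], 15]
    - [[0, 0, 0], [-9.7, -2.3, 0], 15]
    - [[0, 0, 0], [-10.7, -2.6, 0], 15]
    - [[0, 0, 0], [-11.7, -2.8, 0], 15]
    - [[0, 0, 0], [-12.6, -3.0, 0], 15]

```text
t: 14.53
ee_pos: [575.2, -85.0, 24.1]
orientation: [3.119, 0.372, 0.001]
ft_force: [2.1, 1.2, -4.4]
width: 22.0
```

Request:
carry_out:
  targets:
    - [[0, 0, 0], [-1.0, -0.2, 0], 15]
    - [[0, 0, 0], [-1.9, -0.5, 0], 15]
    - [[0, 0, 0], [-2.9, -0.7, 0], 15]
    - [[0, 0, 0], [-3.9, -0.9, 0], 15]
    - [[0, 0, 0], [-4.9, -1.2, 0], 15]
    - [[0, 0, 0], [-5.8, -1.4, 0], 15]
    - [[0, 0, 0], [-6.8, -1.6, 0], 15]
    - [[0, 0, 0], [-8.3, -2.0, 0], 15]
    - [[0, 0, 0], [-9.7, -2.3, 0], 15]
    - [[0, 0, 0], [-11.7, -2.8, 0], 15]

```text
t: 15.37
ee_pos: [563.3, -87.9, 24.1]
orientation: [3.119, 0.372, 0.001]
ft_force: [2.8, -0.7, -3.7]
width: 21.7
```

```bash
python3 look.py a12
```

```text
tow_pin [635.282 -70.564  16.785] in tool [74.756  0.259  7.156] 0.93
15.4167 [562.562 -87.88   23.975] 21.68377514534333 [ 0.96   0.054 -2.357] along 0.9468511252226979 [ 0.972  0.235 -0.   ]
```

View pics/a12z.png

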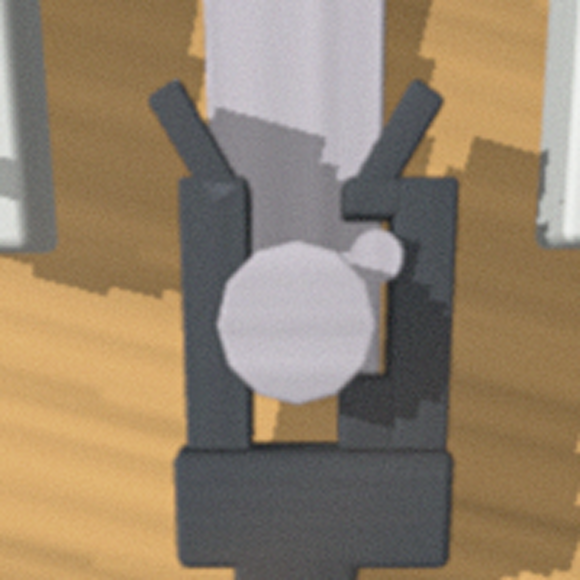

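The slide follows at about 2 N, with its pin near -12 in the rail frame. I'll pull 40 mm more.

Request:
carry_out:
  targets:
    - [[0, 0, 0], [-2.4, -0.6, 0], 15]
    - [[0, 0, 0], [-5.8, -1.4, 0], 15]
    - [[0, 0, 0], [-10, -2.4, 0], 15]
    - [[0, 0, 0], [-15, -3.6, 0], 15]
    - [[0, 0, 0], [-20, -4.8, 0], 15]
    - [[0, 0, 0], [-25, -6, 0], 15]
    - [[0, 0, 0], [-30, -7.2, 0], 15]
    - [[0, 0, 0], [-34, -8.2, 0], 15]
    - [[0, 0, 0], [-37, -8.9, 0], 15]
    - [[0, 0, 0], [-39, -9.4, 0], 15]

```text
t: 16.3
ee_pos: [523.6, -97.3, 24.0]
orientation: [-3.119, -0.372, 0.0]
ft_force: [3.1, 0.1, -3.1]
width: 21.8
```

Request:
carry_out:
  targets:
    - [[0, 0, 0], [0, 0, 0], 15]
    - [[0, 0, 0], [0, 0, 0], 15]

```text
t: 16.47
ee_pos: [523.4, -97.0, 23.8]
orientation: [-3.119, -0.372, 0.002]
ft_force: [-0.8, 0.2, -3.9]
width: 22.0
```

```bash
python3 look.py a13
python3 - <<'E'
from h import *
im,c=snap('top','t13.png'); cv2.imwrite('pics/t13z.png',cv2.resize(im[70:230,250:410,::-1],None,fx=3.7,fy=3.7,interpolation=cv2.INTER_CUBIC))
E
```

```text
tow_pin [597.32  -82.751  18.843] in tool [75.131  3.501  4.831] 0.66
16.5167 [523.48  -97.021  23.779] 21.870325884447922 [-0.276 -0.391 -3.751] along -0.354843862958525 [ 0.972  0.235 -0.001]
```

View pics/a13.png

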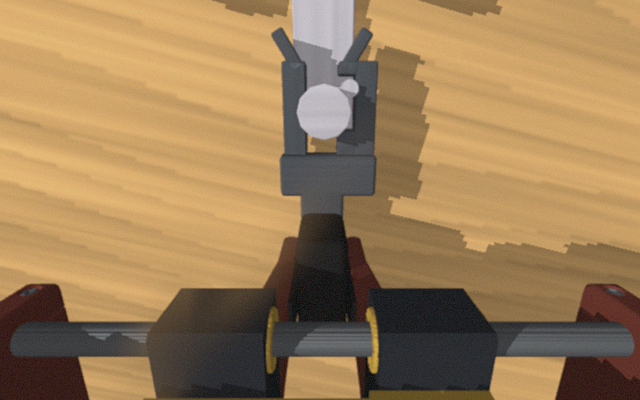

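View pics/t13z.png

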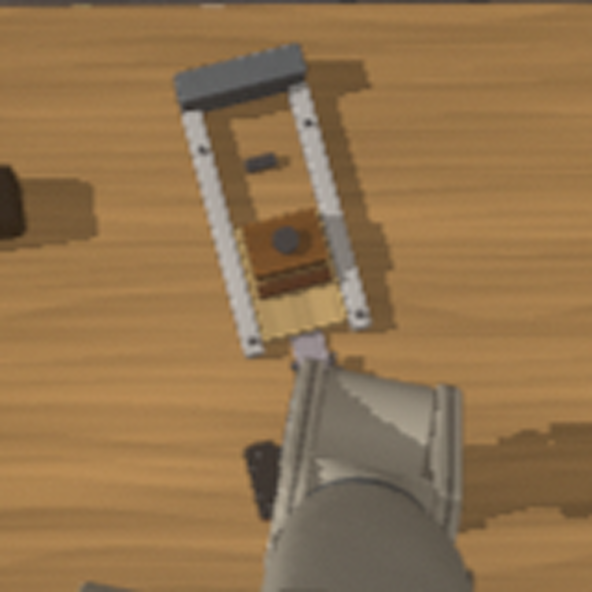

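The top view puts the slide edge about 10–11 mm inside the rail ends, and the tool pose says 10. I'll pull that amount.

Request:
carry_out:
  targets:
    - [[0, 0, 0], [-1, -0.2, 0], 15]
    - [[0, 0, 0], [-2.4, -0.6, 0], 15]
    - [[0, 0, 0], [-4.4, -1.1, 0], 15]
    - [[0, 0, 0], [-6.3, -1.5, 0], 15]
    - [[0, 0, 0], [-8.0, -1.9, 0], 15]
    - [[0, 0, 0], [-9.3, -2.3, 0], 15]
    - [[0, 0, 0], [-10, -2.4, 0], 15]
    - [[0, 0, 0], [-10, -2.4, 0], 15]
    - [[0, 0, 0], [-10, -2.4, 0], 15]

```text
t: 17.37
ee_pos: [514.0, -99.6, 24.0]
orientation: [-3.119, -0.372, 0.001]
ft_force: [0.2, 0.2, -3.9]
width: 22.2
```

```bash
python3 look.py a14
python3 - <<'E'
from h import *
im,c=snap('top','t14.png'); cv2.imwrite('pics/t14z.png',cv2.resize(im[130:190,290:370,::-1],None,fx=8,fy=8,interpolation=cv2.INTER_CUBIC))
im,c=snap('scene','s14.png'); cv2.imwrite('pics/s14z.png',cv2.resize(im[190:290,230:330,::-1],None,fx=6,fy=6,interpolation=cv2.INTER_CUBIC))
E
```

```text
tow_pin [583.638 -78.265  19.9  ] in tool [72.781 -4.388  4.022] 0.94
17.4167 [513.929 -99.632  23.954] 21.713259811538986 [ 0.307 -0.039 -3.491] along 0.2907705251481279 [ 0.972  0.235 -0.   ]
```

View pics/t14z.png

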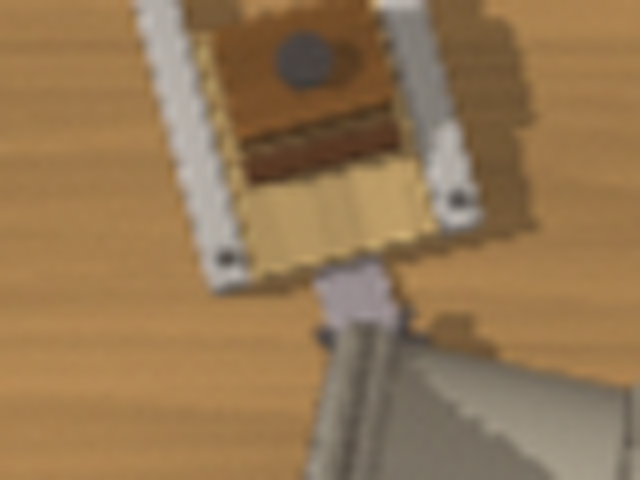

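View pics/s14z.png

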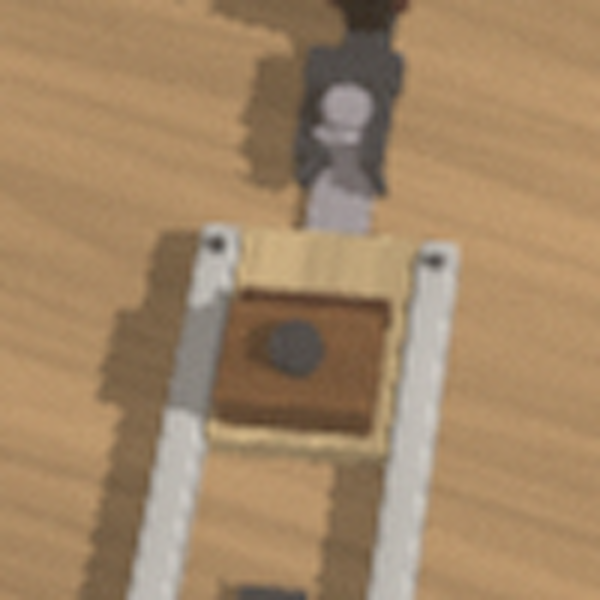

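The edge looks flush to about 1 mm in both views, and tool-based arithmetic gives a pin x of -61.5. Next I ease the hook 4 mm forward within the play, set it down and open.

Request:
carry_out:
  targets:
    - [[0, 0, 0], [1.5, 0.4, 0], 15]
    - [[0, 0, 0], [2.9, 0.7, 0], 15]
    - [[0, 0, 0], [3.9, 0.9, -0.3], 15]
    - [[0, 0, 0], [3.9, 0.9, -0.6], 15]
    - [[0, 0, 0], [3.9, 0.9, -0.6], 15]

```text
t: 17.98
ee_pos: [518.4, -98.6, 23.6]
orientation: [3.119, 0.372, 0.001]
ft_force: [0.9, 0.1, 0.2]
width: 21.8
```

Request:
carry_out:
  targets:
    - [[0, 0, 0], [0, 0, 0], 30]
    - [[0, 0, 0], [0, 0, 0], 45]
    - [[0, 0, 0], [0, 0, 0], 60]
    - [[0, 0, 0], [0, 0, 0], 70]
    - [[0, 0, 0], [0, 0, 0], 70]
    - [[0, 0, 0], [0, 0, 0], 70]
    - [[0, 0, 0], [0, 0, 0], 70]

```text
t: 18.57
ee_pos: [518.0, -98.7, 23.4]
orientation: [-3.12, -0.372, 0.0]
ft_force: [0.1, -1.3, 0.2]
width: 65.1
```

```bash
python3 look.py a15
```

```text
18.6167 [518.057 -98.68   23.363] 68.44039318866317 [-0.202 -0.434  0.602] along -0.29790520554150124 [ 0.972  0.235 -0.   ]
```

View pics/a15.png

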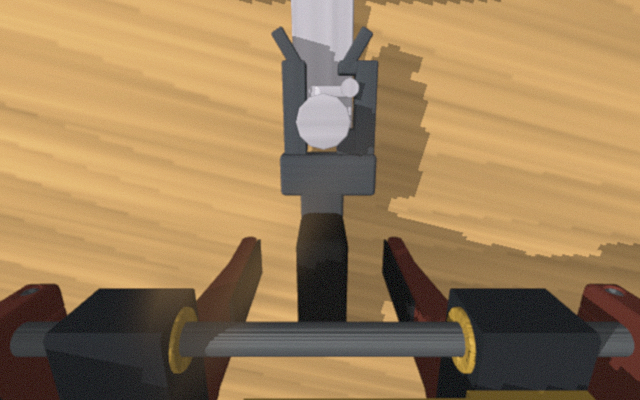

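The fingers are clear of the grip, the latch at (335,90) is shut, and the pin is at (323,122). I'll lift straight up.

Request:
carry_out:
  targets:
    - [[0, 0, 0], [0, 0, 10], 75]
    - [[0, 0, 0], [0, 0, 30], 75]
    - [[0, 0, 0], [0, 0, 60], 75]
    - [[0, 0, 0], [0, 0, 95], 75]
    - [[0, 0, 0], [-5, 0, 130], 75]
    - [[0, 0, 0], [-15, 0, 165], 75]
    - [[0, 0, 0], [-20, 0, 200], 75]
    - [[0, 0, 0], [-10, 0, 230], 75]
    - [[0, 0, 0], [0, 0, 250], 75]
    - [[0, 0, 0], [0, 0, 250], 75]

```text
t: 19.5
ee_pos: [521.7, -99.3, 279.3]
orientation: [3.116, 0.372, 0.016]
ft_force: [0.4, 0.7, 0.5]
width: 74.9
```

Request:
carry_out:
  targets:
    - [[0, 0, 0], [15, 4, 0], 75]
    - [[0, 0, 0], [35, 8, 0], 75]
    - [[0, 0, 0], [40, 10, 0], 75]
    - [[0, 0, 0], [40, 10, 0], 75]
    - [[0, 0, 0], [40, 10, 0], 75]

```text
t: 19.92
ee_pos: [556.9, -88.5, 272.4]
orientation: [-3.119, -0.373, 0.004]
ft_force: [-0.2, 0.4, -0.5]
width: 74.8
```

Run:
```python
from h import *
np.set_printoptions(precision=2,suppress=True)
im,c=snap('wrist','w16.png')
cv2.imwrite('pics/w16z.png',cv2.resize(im[0:200,240:400,::-1],None,fx=3,fy=3,interpolation=cv2.INTER_CUBIC))
for q in ['hook_grip','hook_bowl','tow_pin','rail_front']:
    print(q,[(toworld(d['point'],c),round(d['confidence'],2)) for d in place_of(q,'wrist')])
ct=cam('top'); vision.get_image('top')
for q in ['charger','glue','driver','tow_pin','rail_front']:
    print('top',q,[(toworld(d['point'],ct),round(d['confidence'],2)) for d in place_of(q,'top')])
```

```text
hook_grip [(array([332.68, 185.98,  26.82]), 0.96), (array([513.22, -98.08,  33.09]), 0.84)]
hook_bowl [(array([579.86, -84.16,  15.86]), 0.8), (array([346.7 , 248.26,  15.87]), 0.55)]
tow_pin [(array([583.66, -84.38,  18.5 ]), 0.84), (array([ 517.16, -100.26,   -1.63]), 0.18)]
rail_front [(array([646.77, -64.72,  -1.75]), 0.75)]
top charger [(array([776.25, 251.66,  -0.29]), 0.55), (array([649.28, -69.37,   3.01]), 0.26), (array([516.11, -99.1 ,  -2.22]), 0.17)]
top glue [(array([ 611.07, -393.58,   -1.86]), 0.72)]
top driver [(array([659.87, 389.85,   0.94]), 0.62)]
top tow_pin []
top rail_front [(array([651.61, -72.29,   3.62]), 0.76)]
```

View pics/w16z.png

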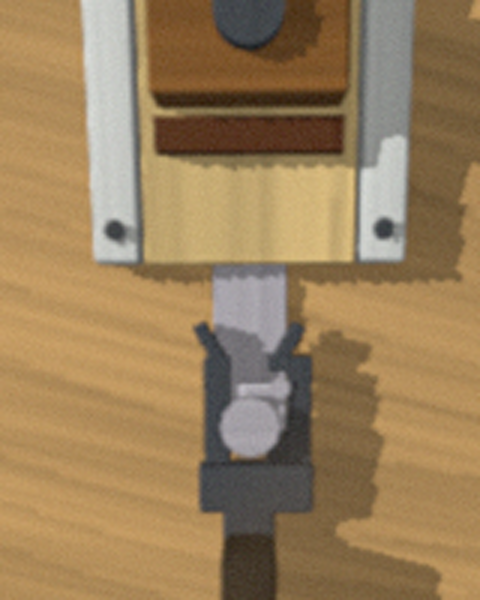

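Run:
```python
from h import *
np.set_printoptions(precision=2,suppress=True)
c=cam('wrist'); u=np.array([.9722,.2342])
f=lambda a,b,z:(ray(240+a/3,b/3,z,c))
rf=(f(94,262,22)+f(404,262,22))/2; print(rf)
for z in (7,12,18): print(z,((f(145,263,z)+f(355,263,z))/2-rf)[:2]@u)
pin=f(250,427,37);print(pin,'pin rail x',(pin-rf)[:2]@u, 'old rf',(pin[:2]-[647.5,-69.4])@u)
from h import order; print(monitor.get_obs()['ft_force'])
```

```text
[649.9  -67.85  22.  ]
7 0.08697979339204058
12 -0.06585448245526108
18 -0.24925561347187433
[589.33 -82.94  37.  ] pin rail x -62.42996025328842 old rf -59.72805520424138
[ 0.88 -0.   -0.13]
```

The checks agree: the front edge is flush to within 1 mm, pin x is -62.4, the latch is shut, the hook lies flat and the bystanders have not moved. I'll hand in the job.

```bash
python3 -c "
from h import *
print(order.close_job())"
```

```text
the job is handed in; nothing more can be done
None
```

The hook is hitched on the tow pin with the latch shut. The slide is drawn out flush with the rail ends, the gripper is clear, and the job is handed in at about 20 s of the 70 s allowed. The hand-in gave no verdict.

- **What I did:** I gripped the hook by its upright grip, lined it up with the guide and pushed slowly. The slide ran back to its stop, and the latch gave and snapped shut. I then pulled the slide out, eased the hook a few millimetres forward within its play so it no longer pulled on the pin, set it down and let go.
- **Forces:** The highest reading I saw was about 12 N at the wrist, while the latch was folding. Force is only reported at the end of each move or with a state reading, so a brief higher peak would not have shown.
- **Flush:** The last wrist picture puts the slide's front edge within about 0.3 mm of the rail ends. It gives the pin at -62.4 mm, against a target of -62. Measured from my earlier estimate of the rail ends, the pin is at -59.7 mm, which is also inside the tolerance.
- **Hook:** The last picture shows the latch shut behind the pin and the hook looking flat on the bench. The network gave its grip height as 33 mm, under the 36 mm limit.
- **Disagreement:** My pixel measurements and the trained network differed by about 4–6 mm on where the pin sits along the hook, with the network giving the lower figure. My estimate from the geometry and the tool motion was about 74 mm, inside the 58–83 mm range.
- **Bystanders:** The charger, glue bottle and screwdriver were found within 3 mm of their first positions, which is about the network's own error.

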